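# Click the scanner battery into its charging dock

## Robot

A 6-joint arm with a two-finger parallel gripper is mounted at the origin on the work surface. World frame = base frame: x ahead of the robot, y to its left, z up, the work surface at z = 0. Lengths are in m, angles in rad, forces in N, time in s.
With the tool pointing down it reaches from about 0.325 to 0.75 m from the base axis. Payload 7.6 kg.
Tool frame: the origin (TCP) lies between the finger pads; the fingertips stand 14 mm ahead of it and the grasp point (between the pads) lies 5 mm behind it; z points along the fingers, y is the line along which they close (so a half turn about z gives the same grasp; the last joint's range is limited). The gripper opens to 85 mm and grips with 20 to 120 N. Pads are 22 mm wide; open, the fingers measure 114 mm over their backs; the gripper's body (76 mm by 85 mm) begins 54 mm behind the grasp point. The pads swing forward as they close: fully open they stand 13 mm farther back than shut.
Start: joints at [1.125, 0.052, 1.401, -0, 1.689, -0.07], TCP at [0.193, 0.488, 0.245] pointing down, gripper open.
Joint ranges: [-2.9, 2.9], [-0.91, 2.17], [0.12, 2.37], [-1.06, 4.2], [0.26, 2.73], [-2.93, 2.93]. Speed limits (rad/s): [2.57, 2.57, 3.01, 3.14, 3.14, 3.14].

## Interface

Orientations are given as a unit quaternion [w, x, y, z].
In Python, from cell import ctrl, vision gives the robot as it stands.
- The arm moves only by the shell command python3 -m crank 'ROWS' [FORCE]. ROWS is JSON, a list of rows, each an object of numbers: "grip": the closure in counts, from 0 (fully open) to 255 (shut); "x", "y", "z": the shift along the tool's x, y, z in cm; "ax", "ay", "az": the turn, a rotation vector about the tool's x, y, z in degrees. A call has 1 to 20 rows; each row is the pose to reach, as a shift and turn from the pose commanded when the call began, along the tool's axes at that moment; what a row does not reach only later rows make up. A row lasts 1/12 s, in which the tool goes at most 41.7 mm and 7.16 degrees, less where a joint would pass 70% of its speed; a pose out of reach is approached as far as the arm can. A call with a gripper value outside its range is refused whole. The fingers move at their own pace and stop on an object; FORCE is the grip in N (left out, the last holds). Time passes only in rows, so rows that repeat a pose let the fingers close. It gives the time, the measured TCP pose, the force, the opening and the grip force at its end, in the units of the state.
- ctrl.get_state(): the state, without advancing time (a new reading comes with each control period).
- vision.get_image(name): name is "side" or "top"; returns a dict with "frame" (480x640x3 uint8, red, green, blue), "fx", "fy", "cx", "cy" (pixels), "eye" and "orientation" of the camera in the world. Camera axes: x right, y up, looking along -z (the intrinsics and any distortion apply to the point x, -y, -z); pixel columns grow to the right and rows downward; lengths in m; the calibration is good to about 2 mm. A picture is of the moment at which its call begins. There is no depth.
- ctrl.close_job(): hands the job in; it is judged then, once.
The state is a dict: "t": time; "joint_pos": joint angles; "joint_velocities": joint speeds; "tau": joint torques, N m; "position": TCP position; "tool_rot": TCP orientation; "ft_force": force on the tool from outside, world axes, zero at the start; "ft_torque": the same for the moment, N m; "finger_gap": opening from 0.0 (shut) to 1.0 (fully open); "gripper_force": force on a finger pad.
Only numpy, scipy, OpenCV 4.12 (cv2) and the standard library are available. Lean on these libraries where they do the work, as an engineer would, in place of code of your own. Each camera call takes 0.05 s, during which the arm holds its last target. There are 200 camera calls.

## Task

Put the orange battery pack on charge: set it on the entry deck of the charging dock and slide it in under the rails, fully home, until the green sprung catch snaps up behind it. Leave the blue pack where it lies, and let go of the orange one when it is in.

Things in the scene. Friction and masses are not known exactly. Their poses are not given: they have to be found in the camera images.
- orange_pack: Battery, 0.35-0.7 kg, 75 mm high, same end for end (either way round fits). Black foot flange 90 (its x) x 76 (y) x 12 mm; on it a grip block 84 x 44 mm (x, y), orange from 30 mm up. Grip across the 44 mm (fingers close along its y), fingertips 30-40 mm above its underside so that they clear the dock's rails. Origin: centre of underside, z up.
- blue_pack: The impact wrench's battery: same shape and size as the orange pack, but blue. Leave it where it lies. Origin: centre of underside.
- dock: Fixed yellow dock, x -160 to +80, y +-70 mm; origin on bench, z up, packs slide in along +x. Deck z 16. Aluminium rails x -20 to 63: walls y +-42 (flange +4 mm a side), lips over flange z 31-37 (3 mm above it), lip gap 56; lead-in plates to z 42. Guides z 30 flare to y +-60 at x -63. Stop at x 63. Set pack at x -110, z 16; lip-free there. Home: pack origin at x 18. All mm.
- catch (a joint): Dock's green sprung catch: 0 = up (latched), to 0.010 m = pushed down. Tooth 20 mm wide on the deck's centre line, 7 mm high, ramp from dock x -50 to a steep face at x -30 mm. The sliding pack rides it down (under 4 N on the tooth, under 8 N of push with friction); it snaps up behind the tail once the pack's origin passes x +15 mm. Green tab at the entry end is for removal only.
There are look-alikes about, which are no part of the job. What is shaped like the orange_pack but red or turquoise is not meant.

How it is judged:
At the end, for the whole second after the job is handed in: The orange pack rests on the deck under the rails, origin at dock x 11 to 23 mm, within 10 mm sideways, 6 mm of deck height and 10 degrees of the slide direction, at rest; the catch is up behind it (within 2 mm of its top); the blue pack is within 30 mm of its start (x of orange_pack in the frame of dock between 0.011 and 0.023 m and y of orange_pack in the frame of dock between -0.01 and 0.01 m and z of orange_pack in the frame of dock between 0.01 and 0.022 m and angle between the x axis of orange_pack and the x axis of dock, either way round below 0.17 rad and value of joint catch below 0.002 m and linear speed of orange_pack below 0.02 m/s and distance of blue_pack from where it was at the start of the episode below 0.03 m); the robot touches nothing.
It fails at once if the blue pack is moved by 30 mm or more (distance of blue_pack from where it was at the start of the episode above 0.03 m).
It also fails if it takes over 40 s, if anything falls off the work surface, if the arm or the gripper's body presses on something with over 40 N, if the wrist force passes 120 N, or if a joint passes its speed limit or range.

## Working session

There is one attempt and no reset: what is moved stays moved. The work goes in short steps, Python scripts to look and compute and a shell command to move; the robot and the scene stay as the last step left them, time stands still between calls to the robot, and variables do not carry over. Pictures are saved under pics/ and viewed, at most 10 in all, crops included, and the job is handed in when it is done.

```bash
mkdir -p pics; ls
python3 - <<'E'
from cell import ctrl, vision
import cv2
for n in("top","side"):
    d=vision.get_image(n); cv2.imwrite(f"pics/{n}0.png",d["frame"][:,:,::-1]); print({k:v for k,v in d.items() if k!="frame"})
print(ctrl.get_state())
E
```

```text
pics
{'fx': 540.1892353371314, 'fy': 540.1892353371314, 'cx': 318.9650079613434, 'cy': 231.74324116735784, 'eye': array([ 0.46835988, -0.04645365,  1.01377206]), 'orientation': array([ 0.71563568,  0.02203511, -0.03084328, -0.69744442])}
{'fx': 550.8257742858345, 'fy': 550.8257742858345, 'cx': 328.70321211237166, 'cy': 242.1604686868145, 'eye': array([ 0.31663614, -0.7453328 ,  0.90658017]), 'orientation': array([ 0.92763637,  0.33636114, -0.06252123, -0.14981002])}
{'t': 0.1, 'joint_pos': array([ 1.12470490e+00,  5.27989412e-02,  1.40159135e+00, -4.56108529e-05,
        1.68862459e+00, -7.03258298e-02]), 'joint_velocities': array([ 0.00030404, -0.00206429, -0.00132519,  0.00099113, -0.00097409,
       -0.00050089]), 'tau': array([ 1.33032350e-03, -3.82581568e+01, -3.60985279e+01,  2.20604718e-06,
        4.72451036e-03,  9.35016971e-06]), 'position': array([0.19256345, 0.4881463 , 0.24455955]), 'tool_rot': array([-1.59683667e-04,  1.86781944e-01,  9.82401140e-01, -6.93322483e-04]), 'ft_force': array([-0.07658681,  0.3034251 , -0.06931793]), 'ft_torque': array([0.00711362, 0.02083974, 0.00298947]), 'gripper_force': 0.0, 'finger_gap': 0.9992758275742408}
```

View pics/top0.png

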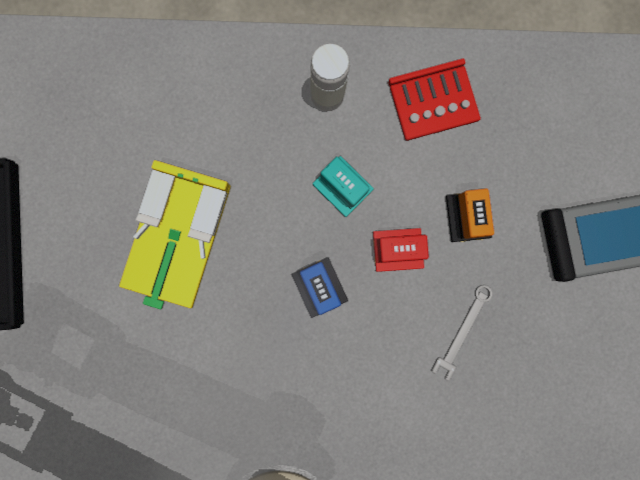

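View pics/side0.png

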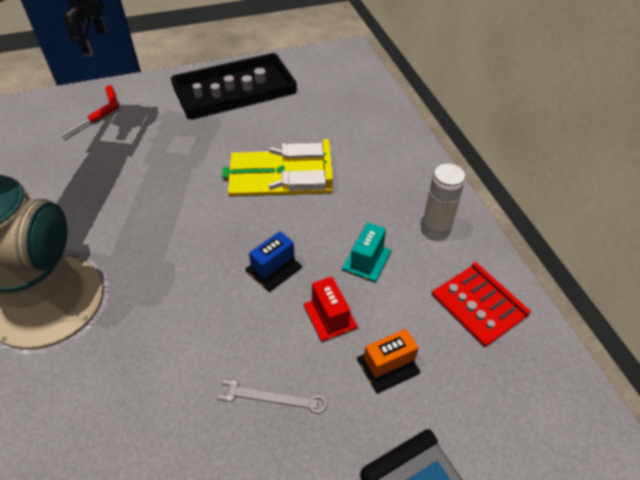

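The top view shows the orange pack at (477,214). Look-alikes are turquoise at (344,184), red at (402,249) and blue at (321,288), plus a red tool tray at (435,100). The dock is at (175,235) with its entry end at (155,300). I choose the orange one on a black foot at (477,214); the side view shows it at (390,355).

```bash
cat > h.py <<'E'
import numpy as np, cv2
from scipy.spatial.transform import Rotation as R
from cell import ctrl, vision
def rot(q): return R.from_quat(np.r_[q[1:],q[0]])
def cast(d,uv,z):
    uv=np.atleast_2d(uv).astype(float)
    r=np.c_[(uv[:,0]-d["cx"])/d["fx"],-(uv[:,1]-d["cy"])/d["fy"],-np.ones(len(uv))]
    r=rot(d["orientation"]).apply(r); e=np.array(d["eye"])
    return e+r*((z-e[2])/r[:,2])[:,None]
def mask(d,lo,hi): 
    return cv2.inRange(cv2.cvtColor(d["frame"],cv2.COLOR_RGB2HSV),lo,hi)
def big(m):
    return max(cv2.findContours(m,cv2.RETR_EXTERNAL,cv2.CHAIN_APPROX_NONE)[0],key=cv2.contourArea)
def rect(d,c,z):
    p=(cast(d,c[:,0,:],z)[:,:2]*1000).astype(np.float32)
    return cv2.minAreaRect(p)
E
python3 - <<'E'
from h import *
d=vision.get_image("top"); f=d["frame"]
m=mask(d,(8,150,60),(17,255,255)); hsv=cv2.cvtColor(f,cv2.COLOR_RGB2HSV)
c=big(m); print("orange all",rect(d,c,.075), "V hist",np.histogram(hsv[...,2][m>0],8))
# label: white in the orange bbox
x,y,w,h=cv2.boundingRect(c); print(x,y,w,h)
hull=np.zeros_like(m); cv2.fillPoly(hull,[cv2.convexHull(c)],255)
lab=cv2.bitwise_and(hull,cv2.bitwise_not(m)); cl=big(lab); print("label",rect(d,cl,.075))
for s in("side",):
    e=vision.get_image(s); ms=mask(e,(8,150,60),(17,255,255)); cs=big(ms)
    hs=np.zeros_like(ms); cv2.fillPoly(hs,[cv2.convexHull(cs)],255)
    print("label side",rect(e,big(cv2.bitwise_and(hs,cv2.bitwise_not(ms))),.075))
# dock
y=mask(d,(24,150,80),(34,255,255)); y=cv2.morphologyEx(y,cv2.MORPH_CLOSE,np.ones((5,5)))
cy=big(y); ap=cv2.approxPolyDP(cv2.convexHull(cy),4,True)[:,0]; print("dock poly",ap.tolist(),(cast(d,ap,.016)[:,:2]*1000).round().tolist(), rect(d,cy,.016))
g=mask(d,(50,120,50),(72,255,255)); 
for c in cv2.findContours(g,cv2.RETR_EXTERNAL,cv2.CHAIN_APPROX_NONE)[0]:
    if cv2.contourArea(c)>15: print("green",cv2.contourArea(c),cv2.minAreaRect(c),rect(d,c,.016))
a=cv2.resize(f[160:260,430:530],(400,400),interpolation=2); b=cv2.resize(f[145:320,100:250],(480,560),interpolation=2)
o=np.zeros((560,880,3),np.uint8);o[:400,:400]=a;o[:,400:]=b
cv2.imwrite("pics/c1.png",cv2.resize(o,(786,500))[:,:,::-1])
E
```

```text
orange all ((578.7969360351562, -331.49151611328125), (84.0514144897461, 53.36872863769531), 7.215932846069336) V hist (array([182,  90,  32,  25,  33,  61,  70, 654]), array([ 60. ,  76.5,  93. , 109.5, 126. , 142.5, 159. , 175.5, 192. ]))
459 189 35 50
label ((580.7412719726562, -337.9301452636719), (42.034523010253906, 20.371379852294922), 7.259368419647217)
label side ((580.7590942382812, -339.4966735839844), (40.55710983276367, 17.178462982177734), 7.330236911773682)
dock poly [[154, 161], [229, 185], [191, 307], [120, 286]] [[667.0, 253.0], [626.0, 112.0], [399.0, 172.0], [434.0, 303.0]] ((532.9899291992188, 212.3587188720703), (150.89317321777344, 243.04771423339844), 74.73733520507812)
green 516.0 ((162.30001831054688, 274.10003662109375), (18.973661422729492, 67.6727294921875), 18.43494987487793) ((458.1658935546875, 227.25527954101562), (34.75739288330078, 123.06401824951172), 74.06591796875)
green 80.5 ((173.84906005859375, 234.5283203125), (10.439401626586914, 9.3405179977417), 15.945395469665527) ((531.06103515625, 209.6173553466797), (19.30713653564453, 17.310930252075195), 76.61576843261719)
```

View pics/c1.png

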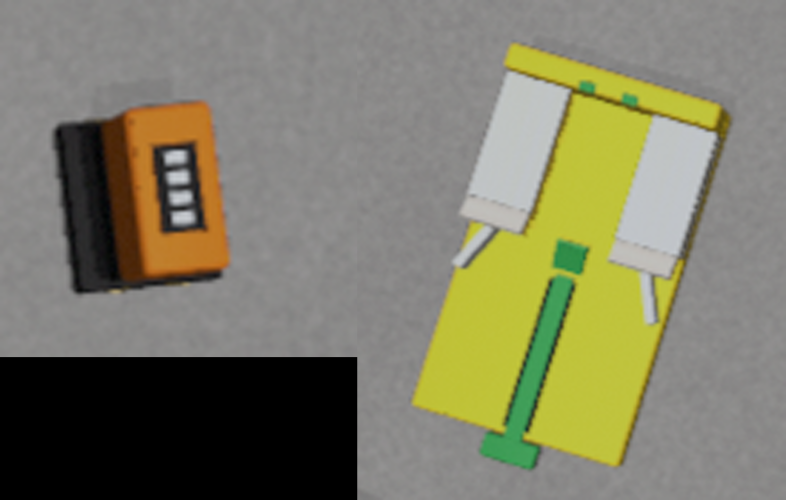

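Crop confirms: orange grip block on a black foot, label at its top centre (world about 581, -339 mm, yaw 7.3°); both views agree to 2 mm. Dock axis is roughly -15° with rails at the far (+x) end. I'll refine the dock and work out the first move.

```bash
cat >> h.py <<'E'
def shift(target,yaw_y):
    """tool-axes shift (cm) and az (deg) to TCP target [m], tool y at world angle yaw_y (deg), tool down"""
    s=ctrl.get_state(); r=rot(s["tool_rot"])
    sh=r.inv().apply(np.array(target)-s["position"])*100
    c,n=np.cos(np.radians(yaw_y)),np.sin(np.radians(yaw_y))
    G=R.from_matrix(np.array([[n,c,0],[-c,n,0],[0,0,-1]]))
    return sh.round(2),np.degrees((r.inv()*G).as_rotvec()).round(2)
E
python3 - <<'E'
from h import *
print("grasp hover",shift([.5807,-.3387,.15],97.3),"start t",ctrl.get_state()["t"])
for n in("top","side"):
    d=vision.get_image(n)
    hsv=cv2.cvtColor(d["frame"],cv2.COLOR_RGB2HSV)
    V=hsv[...,2]; m=mask(d,(24,150,60),(34,255,255)); print(n,"V",np.percentile(V[m>0],[5,25,50,75,95]))
    m=mask(d,(24,150,int(np.median(V[m>0])*.85)),(34,255,255)); m=cv2.morphologyEx(m,cv2.MORPH_CLOSE,np.ones((5,5)))
    c=big(m); h=cv2.convexHull(c); ap=cv2.approxPolyDP(h,3,True)[:,0]; P=cast(d,ap,.016)[:,:2]*1000
    print(ap.tolist(),P.round().tolist())
    g=mask(d,(50,120,50),(72,255,255))
    for c in cv2.findContours(g,cv2.RETR_EXTERNAL,cv2.CHAIN_APPROX_NONE)[0]:
        if cv2.contourArea(c)>15:
            M=cv2.moments(c); print("green",M["m00"],(cast(d,[M["m10"]/M["m00"],M["m01"]/M["m00"]],.018)[0,:2]*1000).round(1),rect(d,c,.018))
    # aluminium rail tops z=.037..; white areas near dock
    w=mask(d,(0,0,165),(179,40,255)); box=cv2.boundingRect(h); 
    for c in cv2.findContours(w,cv2.RETR_EXTERNAL,cv2.CHAIN_APPROX_NONE)[0]:
        x,y,ww,hh=cv2.boundingRect(c)
        if cv2.contourArea(c)>100 and box[0]-5<x<box[0]+box[2] and box[1]-5<y<box[1]+box[3]: print("rail",rect(d,c,.037))
E
```

```text
Traceback (most recent call last):
  File "h.py", line 22, in shift
    G=R.from_matrix(np.array([[n,c,0],[-c,n,0],[0,0,-1]]))
  File "scipy/spatial/transform/_rotation.pyx", line 1143, in scipy.spatial.transform._rotation.Rotation.from_matrix
ValueError: Non-positive determinant (left-handed or null coordinate frame) in rotation matrix 0: [[ 0.99189444 -0.12706461  0.        ]
 [ 0.12706461  0.99189444  0.        ]
 [ 0.          0.         -1.        ]].
```

```bash
sed -i 's/\[\[n,c,0\],\[-c,n,0\]/[[-n,c,0],[c,n,0]/' h.py
python3 - <<'E'
from h import *
print("grasp hover",shift([.5807,-.3387,.15],97.3),"start t",ctrl.get_state()["t"])
for n in("top","side"):
    d=vision.get_image(n)
    hsv=cv2.cvtColor(d["frame"],cv2.COLOR_RGB2HSV)
    V=hsv[...,2]; m=mask(d,(24,150,60),(34,255,255)); print(n,"V",np.percentile(V[m>0],[5,25,50,75,95]))
    m=mask(d,(24,150,int(np.median(V[m>0])*.85)),(34,255,255)); m=cv2.morphologyEx(m,cv2.MORPH_CLOSE,np.ones((5,5)))
    c=big(m); h=cv2.convexHull(c); ap=cv2.approxPolyDP(h,3,True)[:,0]; P=cast(d,ap,.016)[:,:2]*1000
    print(ap.tolist(),P.round().tolist())
    g=mask(d,(50,120,50),(72,255,255))
    for c in cv2.findContours(g,cv2.RETR_EXTERNAL,cv2.CHAIN_APPROX_NONE)[0]:
        if cv2.contourArea(c)>15:
            M=cv2.moments(c); print("green",M["m00"],(cast(d,[M["m10"]/M["m00"],M["m01"]/M["m00"]],.018)[0,:2]*1000).round(1),rect(d,c,.018))
    w=mask(d,(0,0,165),(179,40,255)); box=cv2.boundingRect(h); 
    for c in cv2.findContours(w,cv2.RETR_EXTERNAL,cv2.CHAIN_APPROX_NONE)[0]:
        x,y,ww,hh=cv2.boundingRect(c)
        if cv2.contourArea(c)>100 and box[0]-5<x<box[0]+box[2] and box[1]-5<y<box[1]+box[3]: print("rail",rect(d,c,.037))
E
```

```text
grasp hover (array([-66.45, -62.67,   9.53]), array([-5.000e-02, -2.000e-02, -2.883e+01])) start t 0.2
top V [160. 194. 195. 195. 196.]
[[154, 161], [226, 182], [190, 307], [120, 286]] [[667.0, 253.0], [632.0, 117.0], [399.0, 174.0], [434.0, 303.0]]
green 517.5 [449.6 230.4] ((457.88671875, 225.9116973876953), (34.69211959838867, 122.7252197265625), 73.15760040283203)
green 80.5 [531.  208.9] ((530.935302734375, 209.1040802001953), (19.26845359802246, 17.27623176574707), 76.61567687988281)
rail ((555.4861450195312, 151.0584716796875), (41.99293518066406, 126.74414825439453), 74.77935791015625)
rail ((595.9275512695312, 241.95883178710938), (40.952484130859375, 96.61609649658203), 74.48334503173828)
side V [150.  213.5 228.  229.  230. ]
[[328, 140], [330, 178], [230, 167], [232, 153]] [[674.0, 275.0], [634.0, 143.0], [420.0, 251.0], [435.0, 299.0]]
green 131.0 [442.3 227.7] ((455.6858825683594, 219.74114990234375), (34.330196380615234, 118.44634246826172), 72.261474609375)
green 17.5 [531.2 207.1] ((531.7705688476562, 206.85374450683594), (17.510547637939453, 11.400788307189941), 19.55906105041504)
rail ((566.2345581054688, 145.38345336914062), (39.78788757324219, 102.05422973632812), 72.2417984008789)
rail ((581.5075073242188, 243.7431640625), (45.509708404541016, 123.68107604980469), 75.53572082519531)
```

```bash
python3 -m crank '[{"x":-66.4,"y":-62.7,"z":9.5,"az":-28.8},{"x":-66.4,"y":-62.7,"z":9.5,"az":-28.8},{"x":-66.4,"y":-62.7,"z":9.5,"az":-28.8},{"x":-66.4,"y":-62.7,"z":9.5,"az":-28.8},{"x":-66.4,"y":-62.7,"z":9.5,"az":-28.8},{"x":-66.4,"y":-62.7,"z":9.5,"az":-28.8},{"x":-66.4,"y":-62.7,"z":9.5,"az":-28.8},{"x":-66.4,"y":-62.7,"z":9.5,"az":-28.8},{"x":-66.4,"y":-62.7,"z":9.5,"az":-28.8},{"x":-66.4,"y":-62.7,"z":9.5,"az":-28.8},{"x":-66.4,"y":-62.7,"z":9.5,"az":-28.8},{"x":-66.4,"y":-62.7,"z":9.5,"az":-28.8},{"x":-66.4,"y":-62.7,"z":9.5,"az":-28.8},{"x":-66.4,"y":-62.7,"z":9.5,"az":-28.8},{"x":-66.4,"y":-62.7,"z":9.5,"az":-28.8},{"x":-66.4,"y":-62.7,"z":9.5,"az":-28.8},{"x":-66.4,"y":-62.7,"z":9.5,"az":-28.8},{"x":-66.4,"y":-62.7,"z":9.5,"az":-28.8},{"x":-66.4,"y":-62.7,"z":9.5,"az":-28.8},{"x":-66.4,"y":-62.7,"z":9.5,"az":-28.8}]'
python3 -c "
from h import *
print(shift([.5807,-.3387,.15],97.3),shift([.5807,-.3387,.05],97.3),ctrl.get_state()['joint_pos'])"
```

```text
(array([-66.45, -62.68,   9.53]), array([-2.000e-02, -1.000e-02, -2.883e+01])) (array([-66.45, -62.68,  19.53]), array([-2.000e-02, -1.000e-02, -2.883e+01])) [ 1.12467967e+00  5.24207509e-02  1.40102991e+00  2.70039336e-05
  1.68859762e+00 -7.03474346e-02]$[0]: bad value
```

```bash
python3 -m crank '[{"grip":0,"x":-3,"y":-2.8,"z":0.4,"ax":0,"ay":0,"az":-1.4}]'; python3 -m crank '[{"grip":0,"x":-63,"y":-59.5,"z":9,"ax":0,"ay":0,"az":-27}]'; python3 -m crank --help | head -30
```

```text
t: 0.38
position: [0.2086, 0.454, 0.2404]
tool_rot: [-0.001, 0.173, 0.985, 0.0]
ft_force: [2.0, -0.9, 0.7]
finger_gap: 0.998
gripper_force: 0.0
t: 0.47
position: [0.2273, 0.4165, 0.2365]
tool_rot: [-0.0, 0.116, 0.993, -0.001]
ft_force: [0.4, 0.0, 0.7]
finger_gap: 0.996
gripper_force: 0.0invalid input: not JSON, or not a number
```

```bash
python3 -c "
from h import *
print(shift([.5807,-.3387,.15],97.3))"
```

```text
(array([-51.73, -65.39,   8.71]), array([ -0.06,  -0.03, -20.57]))
```

```bash
python3 -m crank '[{"grip":0,"x":-51.7,"y":-65.4,"z":8.7,"ax":0,"ay":0,"az":-20.6},{"grip":0,"x":-51.7,"y":-65.4,"z":8.7,"ax":0,"ay":0,"az":-20.6},{"grip":0,"x":-51.7,"y":-65.4,"z":8.7,"ax":0,"ay":0,"az":-20.6},{"grip":0,"x":-51.7,"y":-65.4,"z":8.7,"ax":0,"ay":0,"az":-20.6},{"grip":0,"x":-51.7,"y":-65.4,"z":8.7,"ax":0,"ay":0,"az":-20.6},{"grip":0,"x":-51.7,"y":-65.4,"z":8.7,"ax":0,"ay":0,"az":-20.6},{"grip":0,"x":-51.7,"y":-65.4,"z":8.7,"ax":0,"ay":0,"az":-20.6},{"grip":0,"x":-51.7,"y":-65.4,"z":8.7,"ax":0,"ay":0,"az":-20.6},{"grip":0,"x":-51.7,"y":-65.4,"z":8.7,"ax":0,"ay":0,"az":-20.6},{"grip":0,"x":-51.7,"y":-65.4,"z":8.7,"ax":0,"ay":0,"az":-20.6},{"grip":0,"x":-51.7,"y":-65.4,"z":8.7,"ax":0,"ay":0,"az":-20.6},{"grip":0,"x":-51.7,"y":-65.4,"z":8.7,"ax":0,"ay":0,"az":-20.6},{"grip":0,"x":-51.7,"y":-65.4,"z":8.7,"ax":0,"ay":0,"az":-20.6},{"grip":0,"x":-51.7,"y":-65.4,"z":8.7,"ax":0,"ay":0,"az":-20.6},{"grip":0,"x":-51.7,"y":-65.4,"z":8.7,"ax":0,"ay":0,"az":-20.6},{"grip":0,"x":-51.7,"y":-65.4,"z":8.7,"ax":0,"ay":0,"az":-20.6},{"grip":0,"x":-51.7,"y":-65.4,"z":8.7,"ax":0,"ay":0,"az":-20.6},{"grip":0,"x":-51.7,"y":-65.4,"z":8.7,"ax":0,"ay":0,"az":-20.6},{"grip":0,"x":-51.7,"y":-65.4,"z":8.7,"ax":0,"ay":0,"az":-20.6},{"grip":0,"x":-51.7,"y":-65.4,"z":8.7,"ax":0,"ay":0,"az":-20.6}]'
python3 -c "
from h import *
print(shift([.5807,-.3387,.15],97.3),shift([.5807,-.3387,.05],97.3),ctrl.get_state()['joint_pos'])"
```

```text
t: 2.13
position: [0.5699, -0.3234, 0.1519]
tool_rot: [-0.0, -0.062, 0.998, 0.0]
ft_force: [1.4, -0.2, 0.5]
finger_gap: 0.999
gripper_force: 0.0
(array([-0.89, -1.65,  0.19]), array([ 0.01, -0.  , -0.2 ])) (array([-0.89, -1.66, 10.19]), array([ 0.01, -0.  , -0.2 ])) [-5.72574008e-01  4.62763116e-01  1.10345780e+00  1.35155586e-04
  1.57555736e+00 -2.26734007e+00]
```

```bash
python3 -m crank '[{"grip":0,"x":-0.9,"y":-1.6,"z":0.2,"ax":0,"ay":0,"az":-0.2},{"grip":0,"x":-0.9,"y":-1.6,"z":0.2,"ax":0,"ay":0,"az":-0.2},{"grip":0,"x":-0.9,"y":-1.6,"z":0.2,"ax":0,"ay":0,"az":-0.2}]'
python3 -c "
from h import *
print(shift([.5807,-.3387,.05],97.3))
d=vision.get_image('side');cv2.imwrite('pics/s1.png',cv2.resize(d['frame'][200:440,260:500],(600,600))[:,:,::-1])"
```

```text
t: 2.38
position: [0.5801, -0.3366, 0.1492]
tool_rot: [-0.001, -0.063, 0.998, 0.001]
ft_force: [-0.9, 0.6, -0.3]
finger_gap: 1.0
gripper_force: 0.0
(array([-0.04, -0.23,  9.92]), array([ 0.08, -0.07, -0.05]))
```

View pics/s1.png

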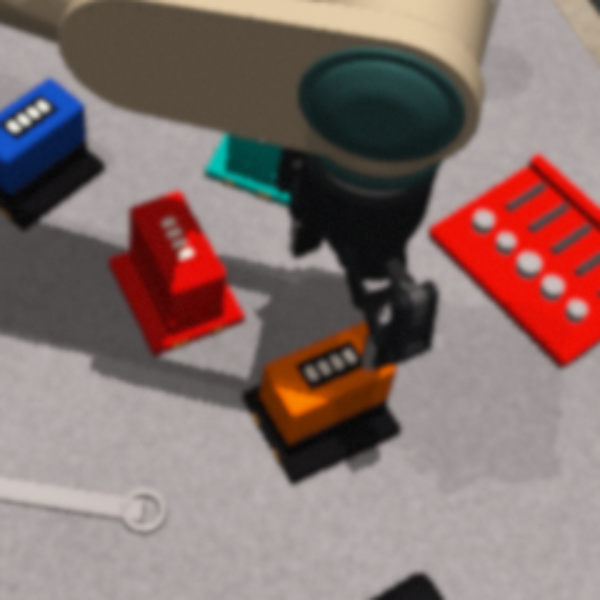

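The side crop shows the open fingers, at crop (300,240) and (400,320), straddling the orange pack, whose label is at crop (330,365). The red pack is clear. Descend and grip.

```bash
python3 -m crank '[{"grip":0,"x":0,"y":-0.2,"z":4,"ax":0,"ay":0,"az":0},{"grip":0,"x":0,"y":-0.2,"z":7,"ax":0,"ay":0,"az":0},{"grip":0,"x":0,"y":-0.2,"z":9,"ax":0,"ay":0,"az":0},{"grip":0,"x":0,"y":-0.2,"z":9.9,"ax":0,"ay":0,"az":0},{"grip":0,"x":0,"y":-0.2,"z":9.9,"ax":0,"ay":0,"az":0},{"grip":0,"x":0,"y":-0.2,"z":9.9,"ax":0,"ay":0,"az":0}]' 60
python3 -c "
from h import *
print(shift([.5807,-.3387,.05],97.3))"
```

```text
t: 2.93
position: [0.5811, -0.3377, 0.053]
tool_rot: [0.001, -0.064, 0.998, -0.0]
ft_force: [1.1, -0.1, 1.4]
finger_gap: 0.998
gripper_force: 0.0
(array([ 0.05, -0.1 ,  0.3 ]), array([-0.05,  0.07,  0.06]))
```

```bash
python3 -m crank '[{"grip":60,"x":0,"y":0,"z":0,"ax":0,"ay":0,"az":0},{"grip":100,"x":0,"y":0,"z":0,"ax":0,"ay":0,"az":0},{"grip":255,"x":0,"y":0,"z":0,"ax":0,"ay":0,"az":0},{"grip":255,"x":0,"y":0,"z":0,"ax":0,"ay":0,"az":0},{"grip":255,"x":0,"y":0,"z":0,"ax":0,"ay":0,"az":0},{"grip":255,"x":0,"y":0,"z":0,"ax":0,"ay":0,"az":0},{"grip":255,"x":0,"y":0,"z":0,"ax":0,"ay":0,"az":0},{"grip":255,"x":0,"y":0,"z":0,"ax":0,"ay":0,"az":0}]' 60
```

```text
t: 3.6
position: [0.5813, -0.3386, 0.0532]
tool_rot: [0.001, -0.064, 0.998, -0.001]
ft_force: [0.5, -0.1, 6.0]
finger_gap: 0.506
gripper_force: 64.3
```

```bash
python3 -m crank '[{"grip":255,"x":0,"y":0,"z":-2,"ax":0,"ay":0,"az":0},{"grip":255,"x":0,"y":0,"z":-5,"ax":0,"ay":0,"az":0},{"grip":255,"x":0,"y":0,"z":-8,"ax":0,"ay":0,"az":0},{"grip":255,"x":0,"y":0,"z":-11,"ax":0,"ay":0,"az":0},{"grip":255,"x":0,"y":0,"z":-12,"ax":0,"ay":0,"az":0},{"grip":255,"x":0,"y":0,"z":-12,"ax":0,"ay":0,"az":0},{"grip":255,"x":0,"y":0,"z":-12,"ax":0,"ay":0,"az":0}]' 60
python3 -c "
from h import *
print(shift([.4647,.226,.17],97.3-7.3-15.1))"
```

```text
t: 4.18
position: [0.5802, -0.3378, 0.1693]
tool_rot: [-0.001, -0.064, 0.998, 0.001]
ft_force: [0.3, 0.3, -6.3]
finger_gap: 0.506
gripper_force: 63.4
(array([4.270e+00, 5.739e+01, 4.000e-02]), array([ 0.07, -0.12, 22.41]))
```

```bash
python3 -m crank '[{"grip":255,"x":0.1,"y":1.5,"z":0,"ax":0,"ay":0,"az":0.6},{"grip":255,"x":0.3,"y":4,"z":0,"ax":0,"ay":0,"az":1.6},{"grip":255,"x":0.5,"y":7.4,"z":0,"ax":0,"ay":0,"az":2.9},{"grip":255,"x":0.8,"y":11,"z":0,"ax":0,"ay":0,"az":4.3},{"grip":255,"x":1.1,"y":14.6,"z":0,"ax":0,"ay":0,"az":5.7},{"grip":255,"x":1.4,"y":18.2,"z":0,"ax":0,"ay":0,"az":7.1},{"grip":255,"x":1.6,"y":21.8,"z":0,"ax":0,"ay":0,"az":8.5},{"grip":255,"x":1.9,"y":25.4,"z":0,"ax":0,"ay":0,"az":9.9},{"grip":255,"x":2.2,"y":29,"z":0,"ax":0,"ay":0,"az":11.3},{"grip":255,"x":2.4,"y":32.6,"z":0,"ax":0,"ay":0,"az":12.7},{"grip":255,"x":2.7,"y":36.2,"z":0,"ax":0,"ay":0,"az":14.1},{"grip":255,"x":3,"y":39.8,"z":0,"ax":0,"ay":0,"az":15.5},{"grip":255,"x":3.2,"y":43.4,"z":0,"ax":0,"ay":0,"az":16.9},{"grip":255,"x":3.5,"y":47,"z":0,"ax":0,"ay":0,"az":18.3},{"grip":255,"x":3.8,"y":50.6,"z":0,"ax":0,"ay":0,"az":19.7},{"grip":255,"x":4,"y":53.8,"z":0,"ax":0,"ay":0,"az":21},{"grip":255,"x":4.2,"y":56.3,"z":0,"ax":0,"ay":0,"az":22},{"grip":255,"x":4.3,"y":57.4,"z":0,"ax":0,"ay":0,"az":22.4},{"grip":255,"x":4.3,"y":57.4,"z":0,"ax":0,"ay":0,"az":22.4},{"grip":255,"x":4.3,"y":57.4,"z":0,"ax":0,"ay":0,"az":22.4}]' 60
python3 - <<'E'
from h import *
print(shift([.4647,.226,.17],74.9))
for n in("top","side"):
    d=vision.get_image(n);m=mask(d,(8,150,60),(17,255,255));print(n,cv2.boundingRect(big(m)))
    c=d['frame'][130:340,70:350] if n=="top" else d['frame'][60:270,150:430]
    cv2.imwrite(f'pics/{n}2.png',cv2.resize(c,(800,600))[:,:,::-1])
E
```

```text
t: 5.85
position: [0.4636, 0.2255, 0.1686]
tool_rot: [-0.002, 0.131, 0.991, -0.001]
ft_force: [0.4, -0.7, -6.3]
finger_gap: 0.506
gripper_force: 63.5
(array([-0.09,  0.07, -0.14]), array([-0.18, -0.21,  0.1 ]))
top (125, 242, 35, 26)
side (248, 103, 16, 29)
```

View pics/side2.png

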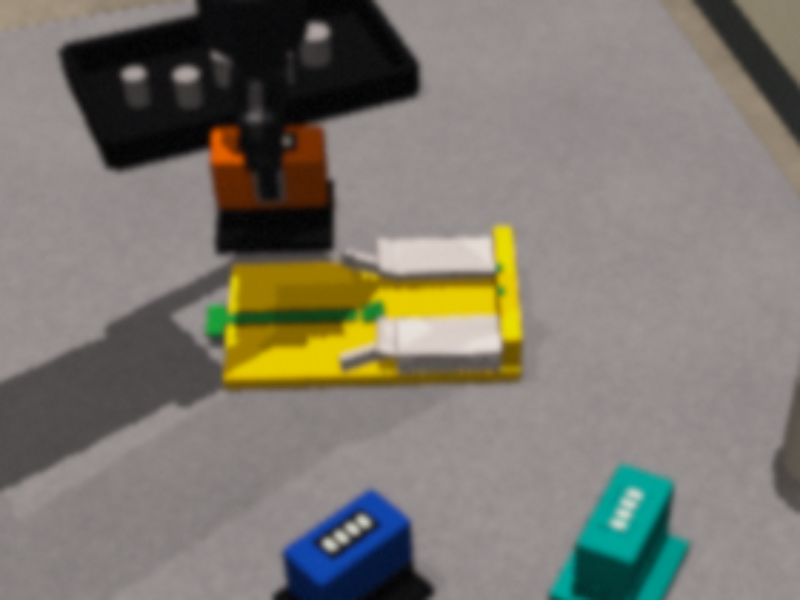

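The side crop shows the pack held level above the entry deck at crop (270,190), aligned with the dock, with rails at (440,255) and (440,345). Lower it.

```bash
python3 -m crank '[{"grip":255,"x":0,"y":0,"z":3,"ax":0,"ay":0,"az":0},{"grip":255,"x":0,"y":0.1,"z":6,"ax":0,"ay":0,"az":0},{"grip":255,"x":-0.1,"y":0.1,"z":8,"ax":0,"ay":0,"az":0},{"grip":255,"x":-0.1,"y":0.1,"z":9,"ax":0,"ay":0,"az":0},{"grip":255,"x":-0.1,"y":0.1,"z":9.2,"ax":0,"ay":0,"az":0},{"grip":255,"x":-0.1,"y":0.1,"z":9.2,"ax":0,"ay":0,"az":0},{"grip":255,"x":-0.1,"y":0.1,"z":9.2,"ax":0,"ay":0,"az":0}]' 60
python3 - <<'E'
from h import *
print(shift([.4647,.226,.0692],74.9))
d=vision.get_image("side")
cv2.imwrite('pics/side3.png',cv2.resize(d['frame'][110:230,200:360],(800,600),interpolation=2)[:,:,::-1])
E
```

```text
t: 6.53
position: [0.4671, 0.2265, 0.0811]
tool_rot: [0.001, 0.132, 0.991, 0.001]
ft_force: [0.6, -0.5, -6.0]
finger_gap: 0.506
gripper_force: 63.4
(array([ 0.22, -0.11,  1.19]), array([ 0.09,  0.12, -0.02]))
```

View pics/side3.png

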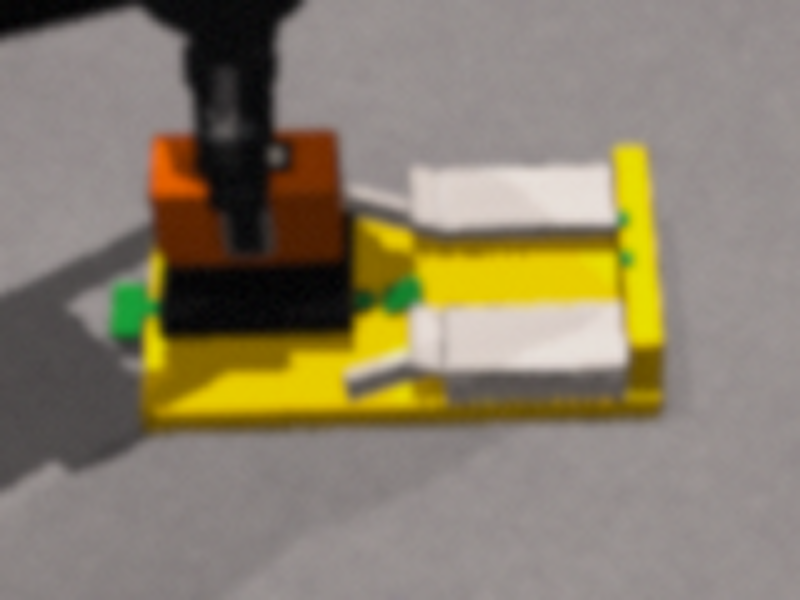

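The crop shows the pack hovering about 12 mm above the deck at (250,230), aligned. The catch tooth is ahead at (400,295) and the rail mouths are at (410,200) and (425,335). Set it down.

```bash
python3 -m crank '[{"grip":255,"x":0,"y":-0.1,"z":0.6,"ax":0,"ay":0,"az":0},{"grip":255,"x":0,"y":-0.1,"z":0.9,"ax":0,"ay":0,"az":0},{"grip":255,"x":0,"y":-0.1,"z":1.1,"ax":0,"ay":0,"az":0},{"grip":255,"x":0,"y":-0.1,"z":1.1,"ax":0,"ay":0,"az":0},{"grip":255,"x":0,"y":-0.1,"z":1.1,"ax":0,"ay":0,"az":0}]' 60
python3 - <<'E'
from h import *
t=np.radians(-15.1);u=np.array([np.cos(t),np.sin(t)]);n=np.array([-u[1],u[0]]);O=np.array([.5703,.1972])
p=ctrl.get_state()["position"];print("dock xy mm",(p[:2]-O)@u*1e3,(p[:2]-O)@n*1e3,p[2])
print(shift([*(O+u*.018),.0692],74.9))
E
```

```text
t: 7.0
position: [0.4663, 0.2256, 0.0692]
tool_rot: [0.001, 0.131, 0.991, 0.0]
ft_force: [-0.6, -0.2, 0.7]
finger_gap: 0.508
gripper_force: 64.3
dock xy mm -107.84855340403635 0.34047220338104256 0.06922413015631047
(array([-12.58,  -0.04,   0.02]), array([0.04, 0.07, 0.02]))
```

```bash
python3 -m crank '[{"grip":255,"x":-0.8,"y":0,"z":0,"ax":0,"ay":0,"az":0},{"grip":255,"x":-1.8,"y":0,"z":0,"ax":0,"ay":0,"az":0},{"grip":255,"x":-2.8,"y":0,"z":0,"ax":0,"ay":0,"az":0},{"grip":255,"x":-3.6,"y":0,"z":0,"ax":0,"ay":0,"az":0},{"grip":255,"x":-4.2,"y":0,"z":0,"ax":0,"ay":0,"az":0},{"grip":255,"x":-4.8,"y":0,"z":0,"ax":0,"ay":0,"az":0},{"grip":255,"x":-5.4,"y":0,"z":0,"ax":0,"ay":0,"az":0},{"grip":255,"x":-6,"y":0,"z":0,"ax":0,"ay":0,"az":0},{"grip":255,"x":-6,"y":0,"z":0,"ax":0,"ay":0,"az":0}]' 60
python3 - <<'E'
from h import *
t=np.radians(-15.1);u=np.array([np.cos(t),np.sin(t)]);n=np.array([-u[1],u[0]]);O=np.array([.5703,.1972])
s=ctrl.get_state();p=s["position"];f=s["ft_force"];print("dock xy mm",(p[:2]-O)@u*1e3,(p[:2]-O)@n*1e3,p[2],"F",f[:2]@u,f[:2]@n,f[2],s["ft_torque"])
print(shift([*(O+u*.018),.0692],74.9))
d=vision.get_image("top")
cv2.imwrite('pics/top4.png',cv2.resize(d['frame'][140:320,90:270],(600,600),interpolation=2)[:,:,::-1])
E
```

```text
t: 7.75
position: [0.5259, 0.2094, 0.0693]
tool_rot: [0.002, 0.132, 0.991, 0.0]
ft_force: [2.3, -0.1, 4.2]
finger_gap: 0.506
gripper_force: 65.0
dock xy mm -46.04220286049068 0.22790956668806983 0.06926604225282018 F 2.2709513899537654 0.5258325783794993 4.197260511579286 [-0.25992085 -0.41645067  0.0669615 ]
(array([-6.4 , -0.02,  0.03]), array([ 0.07,  0.17, -0.04]))
```

View pics/top4.png

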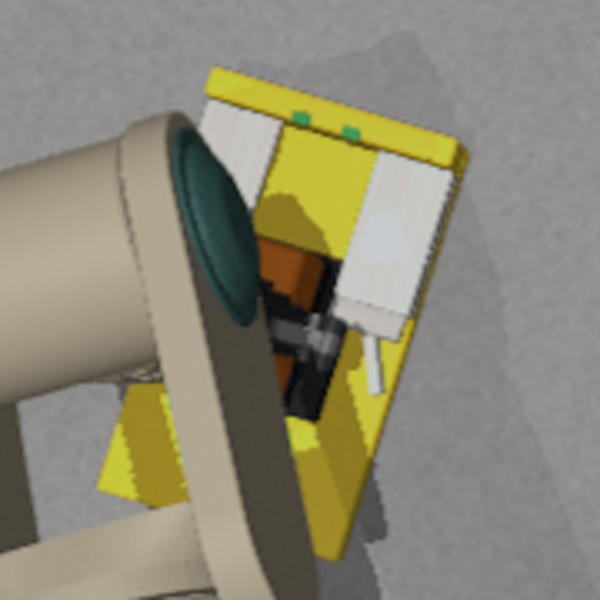

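The top crop shows the pack's front entering between the rails at (300,260), centred, with low forces. Continue to home.

```bash
python3 -m crank '[{"grip":255,"x":-0.6,"y":0,"z":0,"ax":0,"ay":0,"az":0},{"grip":255,"x":-1.3,"y":0,"z":0,"ax":0,"ay":0,"az":0},{"grip":255,"x":-2,"y":0,"z":0,"ax":0,"ay":0,"az":0},{"grip":255,"x":-2.7,"y":0,"z":0,"ax":0,"ay":0,"az":0},{"grip":255,"x":-3.4,"y":0,"z":0,"ax":0,"ay":0,"az":0},{"grip":255,"x":-4.1,"y":0,"z":0,"ax":0,"ay":0,"az":0},{"grip":255,"x":-4.8,"y":0,"z":0,"ax":0,"ay":0,"az":0},{"grip":255,"x":-5.4,"y":0,"z":0,"ax":0,"ay":0,"az":0},{"grip":255,"x":-5.8,"y":0,"z":0,"ax":0,"ay":0,"az":0},{"grip":255,"x":-6.1,"y":0,"z":0,"ax":0,"ay":0,"az":0},{"grip":255,"x":-6.1,"y":0,"z":0,"ax":0,"ay":0,"az":0}]' 60
cat >> h.py <<'E'
def dock():
    t=np.radians(-15.1);u=np.array([np.cos(t),np.sin(t)]);n=np.array([-u[1],u[0]]);O=np.array([.5703,.1972])
    s=ctrl.get_state();p=s["position"];f=s["ft_force"]
    print("dock xy mm",(p[:2]-O)@u*1e3,(p[:2]-O)@n*1e3,p[2],"F",f[:2]@u,f[:2]@n,f[2])
E
python3 -c "
from h import *
dock()"
```

```text
t: 8.72
position: [0.5835, 0.194, 0.0692]
tool_rot: [0.001, 0.131, 0.991, 0.0]
ft_force: [-0.1, -0.2, 5.5]
finger_gap: 0.506
gripper_force: 65.0
dock xy mm 13.627766203929477 0.31837551625457344 0.06922488374291903 F -0.05002932864102145 -0.23178881220376762 5.523710739109154
```

```bash
python3 -m crank '[{"grip":255,"x":-0.2,"y":0,"z":0,"ax":0,"ay":0,"az":0},{"grip":255,"x":-0.4,"y":0,"z":0,"ax":0,"ay":0,"az":0},{"grip":255,"x":-0.5,"y":0,"z":0,"ax":0,"ay":0,"az":0},{"grip":255,"x":-0.5,"y":0,"z":0,"ax":0,"ay":0,"az":0}]' 60
python3 -c "
from h import *
dock()"
```

```text
t: 9.05
position: [0.587, 0.1931, 0.0692]
tool_rot: [-0.001, 0.131, 0.991, 0.0]
ft_force: [-7.9, 1.7, 9.5]
finger_gap: 0.508
gripper_force: 65.3
dock xy mm 17.220821372793306 0.414326385516672 0.06922950867034641 F -8.10861860710241 -0.42749197496028524 9.48942075693274
```

```bash
python3 -m crank '[{"grip":255,"x":-0.1,"y":0,"z":0,"ax":0,"ay":0,"az":0},{"grip":255,"x":-0.2,"y":0,"z":0,"ax":0,"ay":0,"az":0},{"grip":255,"x":-0.2,"y":0,"z":0,"ax":0,"ay":0,"az":0}]' 60
python3 - <<'E'
from h import *
dock()
for n in ("top","side"):
    d=vision.get_image(n); g=mask(d,(50,120,40),(72,255,255))
    for c in cv2.findContours(g,cv2.RETR_EXTERNAL,cv2.CHAIN_APPROX_NONE)[0]:
        if cv2.contourArea(c)>6: print(n,cv2.boundingRect(c),cv2.contourArea(c))
cv2.imwrite('pics/side5.png',cv2.resize(d['frame'][110:230,200:360],(800,600),interpolation=2)[:,:,::-1])
E
```

```text
t: 9.3
position: [0.5874, 0.193, 0.0695]
tool_rot: [-0.003, 0.131, 0.991, 0.0]
ft_force: [-17.5, 0.7, 16.1]
finger_gap: 0.51
gripper_force: 66.1
dock xy mm 17.61053416883213 0.43897126501797956 0.06945739140812894 F -17.046095403165904 -3.9141576109089926 16.131838468005057
top (193, 178, 5, 4) 6.5
side (223, 167, 51, 11) 121.0
side (277, 166, 7, 6) 18.0
```

View pics/side5.png

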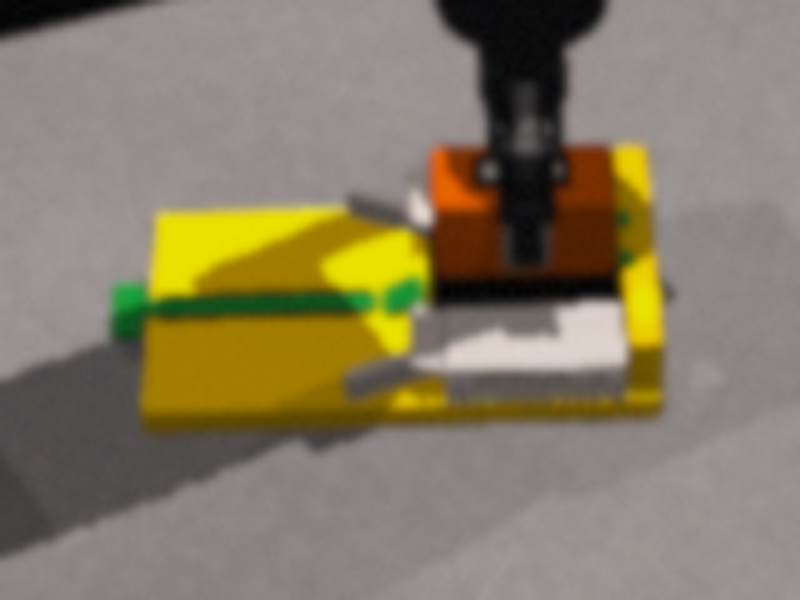

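The crop shows the pack home against the stop at (525,215), and the tooth standing up behind its tail at (403,295), same size as before. Force rose to 17 N with no motion. Ease off, open and retreat.

```bash
python3 -m crank '[{"grip":255,"x":0.2,"y":0,"z":0,"ax":0,"ay":0,"az":0},{"grip":255,"x":0.2,"y":0,"z":0,"ax":0,"ay":0,"az":0},{"grip":0,"x":0.2,"y":0,"z":0,"ax":0,"ay":0,"az":0},{"grip":0,"x":0.2,"y":0,"z":0,"ax":0,"ay":0,"az":0},{"grip":0,"x":0.2,"y":0,"z":0,"ax":0,"ay":0,"az":0},{"grip":0,"x":0.2,"y":0,"z":0,"ax":0,"ay":0,"az":0},{"grip":0,"x":0.2,"y":0,"z":0,"ax":0,"ay":0,"az":0},{"grip":0,"x":0.2,"y":0,"z":0,"ax":0,"ay":0,"az":0},{"grip":0,"x":0.2,"y":0,"z":-1,"ax":0,"ay":0,"az":0},{"grip":0,"x":0.2,"y":0,"z":-3,"ax":0,"ay":0,"az":0},{"grip":0,"x":0.2,"y":0,"z":-6,"ax":0,"ay":0,"az":0},{"grip":0,"x":0.2,"y":0,"z":-9,"ax":0,"ay":0,"az":0},{"grip":0,"x":0.2,"y":0,"z":-12,"ax":0,"ay":0,"az":0},{"grip":0,"x":0.2,"y":0,"z":-14,"ax":0,"ay":0,"az":0},{"grip":0,"x":0.2,"y":0,"z":-14,"ax":0,"ay":0,"az":0},{"grip":0,"x":0.2,"y":0,"z":-14,"ax":0,"ay":0,"az":0}]' 60
python3 - <<'E'
from h import *
dock()
d=vision.get_image("side"); g=mask(d,(50,120,40),(72,255,255))
for c in cv2.findContours(g,cv2.RETR_EXTERNAL,cv2.CHAIN_APPROX_NONE)[0]:
    if cv2.contourArea(c)>6: print(cv2.boundingRect(c),cv2.contourArea(c))
b=mask(d,(105,150,60),(125,255,255));b[:200]=0;print("blue",cv2.boundingRect(big(b)))
cv2.imwrite('pics/side6.png',cv2.resize(d['frame'][100:300,200:440],(720,600),interpolation=2)[:,:,::-1])
E
```

```text
t: 10.73
position: [0.588, 0.1928, 0.2107]
tool_rot: [0.002, 0.131, 0.991, 0.001]
ft_force: [-0.3, -0.3, -1.3]
finger_gap: 1.004
gripper_force: 0.0
dock xy mm 18.25551281195408 0.3918942137672342 0.21070400932820485 F -0.2536404487435552 -0.4033583523517965 -1.3023321907516208
(223, 167, 51, 11) 119.0
(277, 166, 7, 6) 19.0
blue (250, 232, 43, 37)
```

View pics/side6.png

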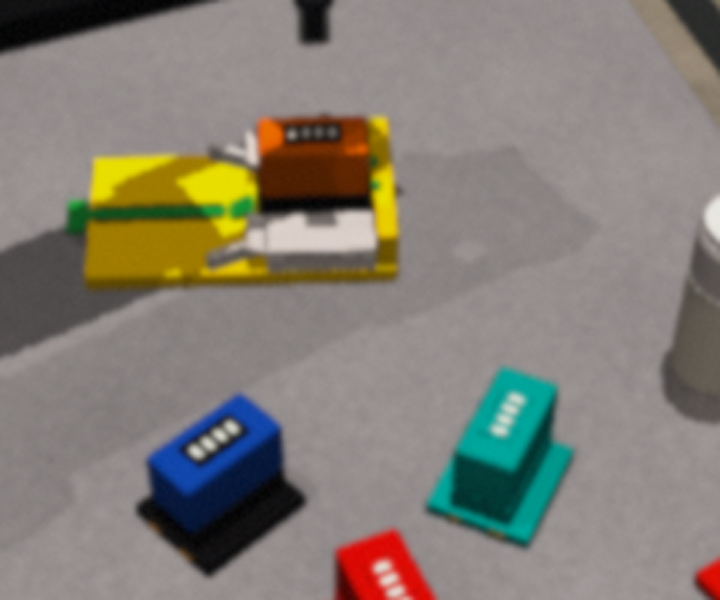

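The crop shows the orange pack home at (313,160), the catch up behind it at (243,208), the gripper clear above and the blue pack in place at (215,460).

```bash
python3 -c "
from cell import ctrl
print(ctrl.close_job())"
```

```text
the job is handed in; nothing more can be done
None
```

The orange pack is in the dock, fully home against the stop with the catch up behind it; I released it, left the blue pack where it lay, and handed the job in at about 11 s (no verdict was returned).

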